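# Close up the filter module

### The arm

A 7-joint arm with a two-finger parallel gripper is mounted at the origin on a cart in front of the work surface, level with it; the furniture and walls round the work are solid. World frame = base frame: x ahead of the robot, y to its left, z up, the work surface at z = 0. Lengths are in mm, angles in degrees, forces in N, time in s.
With the tool pointing down it reaches from about 350 to 900 mm from the base axis. Payload 8.1 kg.
Tool frame: the origin (TCP) lies midway between the tips of the shut fingers; the grasp point (between the pads) lies 19 mm behind it (bot.grip_depth is the z of the grasp point in the tool frame, in mm); z points along the fingers, y is the direction in which the jaws open and shut (so a half turn about z gives the same grasp; the last joint's range is limited). The gripper opens to 85 mm and grips with 20 to 120 N. Pads are 22 mm wide; open, the fingers measure 114 mm over their backs; the gripper's body (76 mm by 85 mm) begins 54 mm behind the grasp point. The pads swing forward as they close: fully open they stand 13 mm farther back than shut.
Start: joints at [70.783, 24.895, 1.432, 90.138, -0.665, 64.973, -4.303], TCP at [144.164, -608.16, 231.323] pointing down, gripper open.
Joint ranges: [-149.89, 149.89], [-25.12, 119.58], [-72.63, 75.52], [4.76, 147.25], [-75.54, 255.54], [6.69, 114.76], [-157.13, 157.13]. Speed limits (degrees/s): [127.2, 127.2, 172.46, 172.46, 180, 180, 180].

### API

Orientations are given as a 3x3 rotation matrix whose columns are the frame's x, y, z axes.
In Python, from cell import readout, capture, bot, find_in, cut_out gives the robot as it stands. The module is installed in compiled form; this text tells all that it offers.
- The arm moves only by the tool arm_command, never from a script. Its argument "motion" is a list of rows, each a list of 3 entries, a list of its own where there are three numbers: the opening in per cent of the stroke, from 0 (shut) to 100 (fully open), then the shift along the world's x, y, z in units of 750 mm (1.0 is 750 mm), then the turn, a rotation vector about the world's x, y, z in units of pi rad (1.0 is pi rad). A call has 1 to 10 rows; each row is the pose to reach, as a shift and turn from the pose measured when the call began, turning the shorter way round; what a row does not reach only later rows make up. A row lasts 1/10 s, in which the tool goes at most 50 mm and 8.59 degrees, less where a joint would pass 70% of its speed; a pose out of reach is approached as far as the arm can. A call with a number of a shift or a turn outside -1 to 1 is refused whole. A call with a gripper value outside its range is refused whole. The fingers move at their own pace and stop on an object; the grip force is fixed at half the most. Time passes only in rows, so rows that repeat a pose let the fingers close. It gives the time, the measured TCP pose, the force and the opening at its end, in the units of the state.
- readout.sense(): the state, without advancing time (a new reading comes with each control period).
- capture(name): name is "scene" or "top" or "wrist"; returns a dict with "pixels" (384x512x3 uint8, red, green, blue), "z_map" (384x512 float32, mm along the optical axis (not along the pixel's ray), 0 where there is no reading), "intrinsics" (3x3 intrinsics, pixels), "R" (3x3) and "t" (3): a world point X has camera coordinates R X + t. Camera axes: x right, y down, z forward; pixel columns grow to the right and rows downward; lengths in mm; the calibration is good to about 2 mm. A picture is of the moment at which its call begins.
- bot.finish_job(): hands the job in, once; it reports no verdict.
Trained networks look in the newest picture that a camera, given by its name, has taken for a name from the list of things; names that differ only in an ending like _2 or _b are one class to them, and where a whole thing is asked for, a point or a joint stands for the part that bears it (a point fixed in the world has none). Each returns a list of dicts, best first, with "conf" (0 to 1); they miss things now and then, are a little off and sometimes report something else, mostly with a low value. They report only what shows in the picture. A call takes as long as a camera call.
- find_in(camera, name): "position" ([x, y, z] in mm, in the coordinates of the camera as it stood for that picture, good to about 4 mm: the middle of the surface that is visible of it).
- cut_out(camera, name): "mask" (384x512 bool, what is visible of it).
The state is a dict: "clock": time; "joint_positions": joint angles; "joint_vel": joint speeds; "tau": joint torques, N m; "ee_pos": TCP position; "orientation": TCP orientation; "contact_force": force on the tool from outside, world axes, zero at the start; "moment": the same for the moment, N m; "grip_width": finger opening in mm.
Only numpy, scipy, OpenCV 4.12 (cv2) and the standard library are available. Lean on these libraries where they do the work, as an engineer would, in place of code of your own. Each camera call takes 0.05 s, during which the arm holds its last target.

### The job

Close up the small white module after filling: screw its round filling cap fully shut (clockwise, as far as it goes) and turn the steel wing fastener until it points along the two index lines, so that the slot of the loose access cover can pass over it. Then lift the cover by its handle, lower it squarely over the wing and between the two guide pins, press it down until it squeezes the rubber seal right down onto the housing, and finish while still holding it pressed there: do not let go. Leave the bottles and the dish nearby where they stand.

Things in the scene. Friction and masses are not known exactly. Their poses are not given: they have to be found in the camera images.
- module: white housing, does not move, 170 x 226 mm (x by y), 80 mm high to its rim, open on top; origin at the centre of its underside, z up. In its frame: a bay with the cap (x +-63 mm, y -98 to +37 mm, floor at z 30 mm); a solid ledge with the fastener at y 37 to 113 mm; two tapered steel guide pins, 7 mm thick, 20 mm above the rim, at x +-80.5 mm, y -75 mm, one on each side of the cover's place
- seat (a point): centre of the module's rim plane, 80 mm above the bench; axes as the module's. The pressed cover's underside lies in this plane, its centre at this point, its axes along the module's (slot over the fastener)
- seal (a joint): m, how far the rubber seal ring round the rim (146 x 204 mm outside, 7 mm wide) is squeezed down: 0 free (its top 7 mm above the rim), 0.007 when the cover touches the rim. A spring of 2000 N/m: 0.007 takes about 14 N including the cover's own 3 to 4 N, which alone squeezes it by about 2 mm
- cap_grip (a point): centre of the black ribbed round filling cap, 40 mm diameter, 28 mm high (14 mm above and below this point), upright axis, at x = 0, y = -32 mm in the module; its axes turn with the cap, a white rib on its top runs along the cap's -x
- cap (a joint): angle of the cap in rad, 0 = fully shut (at its stop, white rib towards the module's front, -x); positive = unscrewed, anticlockwise seen from above. It does not rise or fall; turns with light friction (0.05 N m) and stays where it is left
- fastener_grip (a point): on the upright axis of the steel wing fastener, at x = 0, y = +70 mm in the module, 111 mm above the bench; the wing is a bar 38 mm long (its x axis), 10 mm thick (its y axis), 22 mm high, from 98 to 120 mm above the bench, on a thin neck
- fastener (a joint): angle of the wing in rad, 0 = along the module's x, as the two black index lines on the ledge on either side of it, and so in line with the cover's slot; positive = anticlockwise seen from above. No stop at 0; light friction (0.05 N m), stays where it is left. The slot passes over it within about 0.25 rad
- cover_handle (a point): grasp point on the loose grey access cover (about 0.35 kg): middle of its black bridge handle, 34 mm above the cover's underside, 5 mm toward the cover's -y from its centre. The bar is 80 mm long (cover's y), 14 mm thick (cover's x), from 28 to 46 mm above the underside, on two end posts; axes as the cover's
- cover_base (a point): centre of the underside of the cover; the plate is 150 x 210 mm (x by y) and 6 mm thick, z up, with a slot 48 mm (along x) by 20 mm (along y) centred at x = 0, y = +70 mm. It starts lying on the bench, right way up and not turned end for end with respect to the module
- reagent_bottle: bystander: small purple bottle, 38 mm diameter, 85 mm high, origin under its centre
- petri: bystander: petri dish, 89 mm diameter, 16 mm high, origin under its centre
- back_bottle_1: bystander: white bottle with dark cap, 56 mm diameter, 120 mm high, origin under its centre
- back_bottle_4: bystander: squat white jar, 52 mm diameter, 52 mm high, origin under its centre. Behind it at the right stands a fixed beige oven, 212 mm high, at x from 0.555 m and y below -0.295 m in the world: keep the arm and hand above or in front of it

How it is judged (in metres and radians):
On the way:
1. with the cover still off, the cap is fully shut and the fastener points along the index lines (value of joint cap below 0.12 rad and value of joint fastener between -0.3 and 0.3 rad and value of joint seal below 0.001 m), for 0.2 s.
At the end, for the whole second after the job is handed in: Cap within 0.12 rad of its stop, fastener within 0.3 rad of the index lines; cover level (0.05 rad), square (0.12 rad), centred within 12 mm, underside within 3 mm of the rim, seal squeezed over 5 of 7 mm; fingers still press on the cover (over 2 N) (value of joint cap below 0.12 rad and value of joint fastener between -0.3 and 0.3 rad and value of joint seal above 0.005 m and z of cover_base in the frame of seat below 0.003 m and horizontal distance between cover_base and seat below 0.012 m and angle between the x axis of cover_base and the x axis of seat, either way round below 0.12 rad and angle between cover_base's own z axis and vertical below 0.05 rad and contact force between the fingers and cover above 2 N); the arm keeps its last pose, push and grip.
It fails at once if a bottle or the dish nearby is pushed more than 30 mm or knocked over (distance of any of reagent_bottle, petri, back_bottle_1, back_bottle_4 from where it was at the start of the episode above 0.03 m or angle between any of reagent_bottle, back_bottle_1, back_bottle_4's own z axis and vertical above 0.6 rad).
It also fails if it takes over 58 s, if anything falls off the work surface, if the arm or the gripper's body presses on something with over 40 N, if the wrist force passes 120 N, or if a joint passes its speed limit or range.

## Working session

There is one attempt and no reset: what is moved stays moved. The work goes in short steps, Python scripts to look and compute and a tool call to move; the robot and the scene stay as the last step left them, time stands still between calls to the robot, and variables do not carry over. Pictures are saved under pics/ and viewed, and the job is handed in when it is done.

Besides the shell and the picture viewer there is one more tool, called after "Request:" in YAML: its name, and indented under it one key for each argument. arm_command: Moves the arm, as the interface text tells. Shifts and turns lie within -1 to 1; 1 stands for 750 mm of shift or pi rad of turn. Its arguments: {"type":"object","properties":{"motion":{"type":"array","items":{"type":"array"}}},"required":["motion"]}

```bash
mkdir -p pics
cat > h.py <<'E'
import numpy as np, cv2
from cell import readout, capture, bot, find_in, cut_out
def save(c,name,s=1.5):
    cv2.imwrite('pics/'+name, cv2.resize(c['pixels'][:,:,::-1].copy(),None,fx=s,fy=s))
def toworld(c,p): return c['R'].T@(np.array(p)-c['t'])
def cloud(c):
    z=c['z_map'].astype(float);K=c['intrinsics'];v,u=np.indices(z.shape)
    P=np.stack([(u-K[0,2])*z/K[0,0],(v-K[1,2])*z/K[1,1],z],-1)
    W=(P-c['t'])@c['R']; W[z==0]=np.nan
    return W
E
python3 - <<'E'
from h import *
np.set_printoptions(precision=1,suppress=True)
s=readout.sense();print({k:s[k] for k in('clock','ee_pos','orientation','grip_width')},bot.grip_depth)
for n in('scene','top'):
    c=capture(n);save(c,n+'0.png');np.savez(n+'0.npz',**c)
    for o in('module','cap_grip','fastener_grip','cover_handle','cover_base','reagent_bottle','petri','back_bottle_1','back_bottle_4'):
        for r in find_in(n,o)[:2]: print(n,o,round(r['conf'],2),toworld(c,r['position']))
print(readout.sense()['clock'])
E
```

```text
{'clock': 0.0, 'ee_pos': array([ 144. , -607.6,  230.5]), 'orientation': array([[ 1. ,  0.2, -0. ],
       [ 0.2, -1. ,  0. ],
       [-0. , -0. , -1. ]]), 'grip_width': 85.38843203356723} -18.700000000000003
scene module 0.76 [ 475.  -114.1   70.5]
scene cap_grip 0.76 [ 485.5 -171.2   74.4]
scene cap_grip 0.39 [ 509.9 -331.1   38.9]
scene fastener_grip 0.55 [482.7 -77.2 115.8]
scene cover_handle 0.67 [481.7 236.2   3.7]
scene cover_base 0.6 [491.3 235.6   5.1]
scene reagent_bottle 0.59 [ 385.7 -328.5   50.8]
scene petri 0.84 [690.1 157.   12.2]
scene petri 0.65 [487.5 236.7   7. ]
scene back_bottle_1 0.87 [661.8  46.8  77. ]
scene back_bottle_1 0.52 [ 511.6 -329.1   39.4]
scene back_bottle_4 0.87 [661.8  46.8  77. ]
scene back_bottle_4 0.52 [ 511.6 -329.1   39.4]
top module 0.86 [ 486.4 -161.    79.8]
top cap_grip 0.75 [ 493.3 -186.8   75.4]
top fastener_grip 0.62 [484.  -78.8 121. ]
top cover_handle 0.59 [488.7 228.2   7.2]
top cover_handle 0.49 [ 392.7 -336.2   63.7]
top cover_base 0.6 [484.7 225.6   6.4]
top reagent_bottle 0.56 [ 392.  -334.5   66.7]
top petri 0.66 [694.4 148.7  13. ]
top back_bottle_1 0.78 [ 518.6 -330.5   37. ]
top back_bottle_1 0.61 [659.5  34.1  98.3]
top back_bottle_4 0.78 [ 518.6 -330.5   37. ]
top back_bottle_4 0.61 [659.5  34.1  98.3]
1.0
```

View pics/scene0.png

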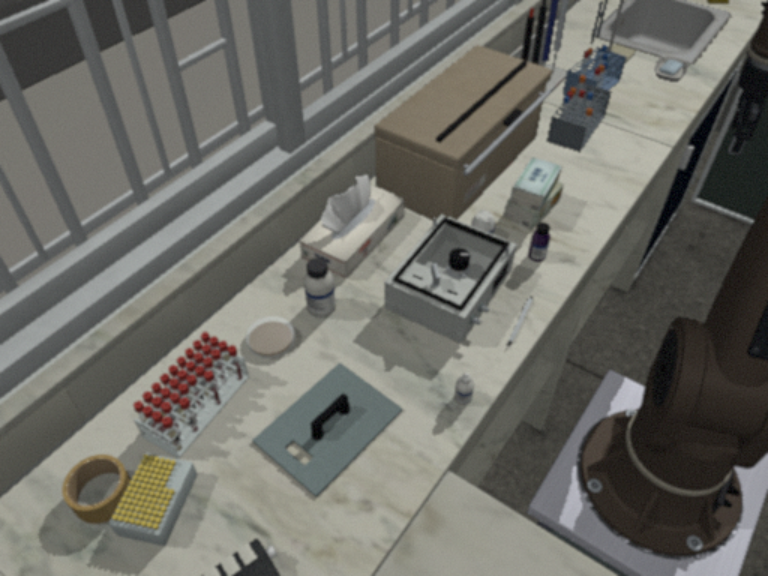

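View pics/top0.png

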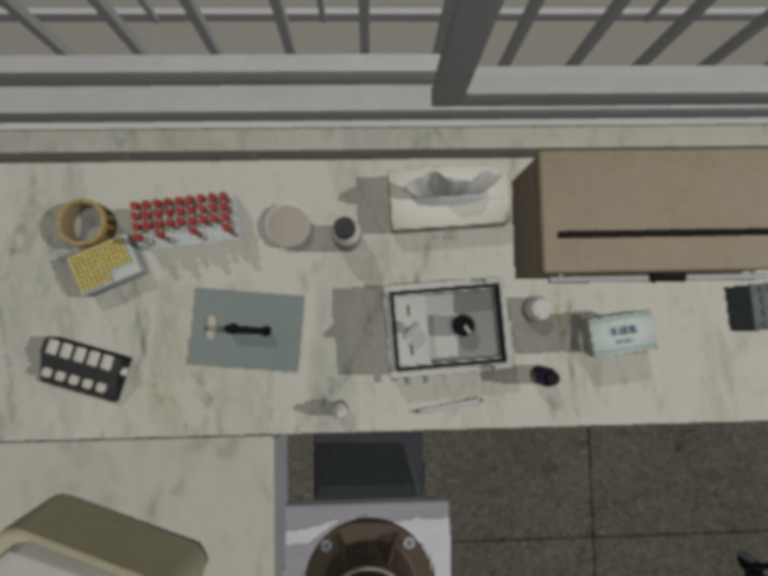

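Run:
```python
import numpy as np, cv2
from h import cloud
np.set_printoptions(precision=1,suppress=True)
c=dict(np.load('top0.npz'));W=cloud(c)
x,y,z=W[...,0],W[...,1],W[...,2]
K=c['intrinsics'];print(c['R'],-c['R'].T@c['t'],K[0,0])
def rect(name,m):
    P=W[m][:,:2].astype(np.float32);r=cv2.minAreaRect(P);print(name,m.sum(),r, 'medz',np.median(z[m]),'mean',P.mean(0))
reg=(abs(x-486)<140)&(abs(y+135)<150)
rect('module z70-110',reg&(z>72)&(z<95)&(y>-275)&(x>380)&(x<600))
rect('wing',reg&(z>105)&(z<128)&(abs(y+78)<50))
rect('cap',reg&(z>62)&(z<90)&(np.hypot(x-487,y+182)<30))
cv=(abs(x-485)<110)&(abs(y-230)<150)
rect('handle',cv&(z>35)&(z<60))
pl=cv&(z>3)&(z<12)
rect('plate',pl)
im=c['pixels'][:,:,::-1]
a=im[180:260,250:345];b=im[185:255,120:210]
cv2.imwrite('pics/modc.png',cv2.resize(a,None,fx=8,fy=8,interpolation=cv2.INTER_CUBIC))
cv2.imwrite('pics/covc.png',cv2.resize(b,None,fx=8,fy=8,interpolation=cv2.INTER_CUBIC))
```

```text
[[-0.  -1.   0. ]
 [-1.   0.  -0.1]
 [ 0.1 -0.  -1. ]] [ 494.3  -13.2 1043.5] 349.9436291761271
module z70-110 2911 ((487.78564453125, -153.37576293945312), (170.10726928710938, 226.22193908691406), 3.6516201496124268) medz 79.22925557557447 mean [ 486.2 -133.5]
wing 56 ((483.0766906738281, -83.5026626586914), (9.611136436462402, 37.43305969238281), 43.87191390991211) medz 117.7847953397389 mean [482.9 -82.6]
cap 167 ((489.4818115234375, -184.55374145507812), (38.43901443481445, 37.8072395324707), 27.537538528442383) medz 72.36200538569378 mean [ 489.8 -184.1]
handle 143 ((489.8324890136719, 225.49986267089844), (79.73625183105469, 14.048711776733398), 84.2044448852539) medz 44.59034703360776 mean [489.8 224.1]
plate 3102 ((485.24163818359375, 230.16888427734375), (298.73968505859375, 215.9224853515625), 89.84027099609375) medz 5.443552148155538 mean [489.1 230. ]
```

View pics/modc.png

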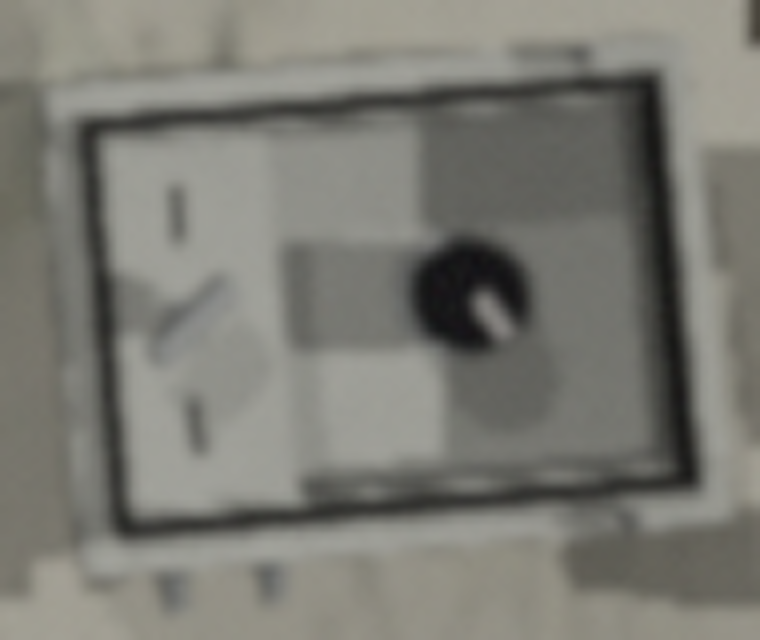

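View pics/covc.png

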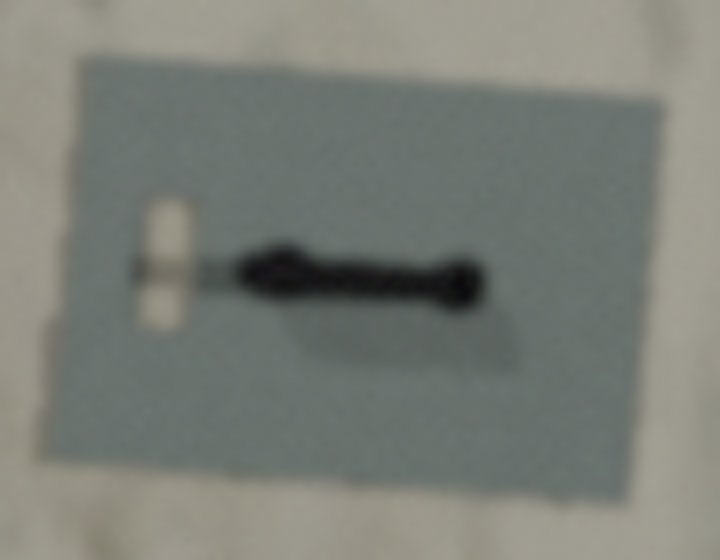

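Run:
```python
import numpy as np, cv2
from h import cloud
np.set_printoptions(precision=2,suppress=True)
c=dict(np.load('top0.npz'));W=cloud(c);im=c['pixels'].astype(int)
K,R,t=c['intrinsics'],c['R'],c['t']
x,y,z=W[...,0],W[...,1],W[...,2]
m=np.hypot(x-489.5,y+184.6)<14; print('cap z',np.percentile(z[m],[5,50,95]))
m&=(im.min(-1)>100); vu=np.argwhere(m);
print('rib',W[m][:,:2].mean(0),m.sum(), np.degrees(np.arctan2(*(W[m][:,:2].mean(0)-[489.5,-184.8])[::-1])))
# plate via gray-green colour
C=cv2.inRange(cv2.cvtColor(c['pixels'],cv2.COLOR_RGB2HSV),(75,20,60),(110,80,200))
C[:, :115]=0;C[:,215:]=0;C[:180]=0;C[260:]=0
cnt=max(cv2.findContours(C,cv2.RETR_EXTERNAL,cv2.CHAIN_APPROX_NONE)[0],key=cv2.contourArea)[:,0,:].astype(float)
def ray(p,zz):
    d=R.T@np.array([(p[0]-K[0,2])/K[0,0],(p[1]-K[1,2])/K[1,1],1]);o=-R.T@t
    return (o+d*(zz-o[2])/d[2])[:2]
P=np.array([ray(p,6) for p in cnt],np.float32); print('plate',cv2.minAreaRect(P))
for p in ((177,215),(197,425)): pass
a=ray((250+177/8,180+190/8),80);a1=ray((250+197/8,180+425/8),80);print('index',a,a1,np.degrees(np.arctan2(*(a-a1)[::-1])))
```

```text
cap z [70.13 72.7  75.98]
rib [ 483.07 -190.14] 8 -140.25962710523882
plate ((519.7261352539062, 200.83531188964844), (147.71588134765625, 77.89728546142578), 80.11052703857422)
index [526.66 -82.86] [445.91 -87.84] 3.5321195277483146
```

Request:
arm_command:
  motion:
    - [80, [0.05, 0.06, 0], [0, 0, 0]]
    - [80, [0.1, 0.12, 0], [0, 0, 0]]
    - [80, [0.15, 0.18, 0], [0, 0, 0]]
    - [80, [0.2, 0.24, 0], [0, 0, 0]]
    - [80, [0.25, 0.3, 0], [0, 0, 0]]
    - [80, [0.3, 0.36, 0], [0, 0, 0]]
    - [80, [0.35, 0.42, 0], [0, 0, 0]]
    - [80, [0.4, 0.48, 0], [0, 0, 0]]
    - [80, [0.43, 0.55, 0], [0, 0, 0]]
    - [80, [0.45, 0.59, 0], [0, 0, 0]]

```text
clock: 2.0
ee_pos: [453.4, -213.8, 231.6]
orientation: [[0.973, 0.23, 0.001], [0.23, -0.973, -0.0], [0.001, 0.001, -1.0]]
contact_force: [1.5, -0.7, 0.3]
grip_width: 68.7
```

Request:
arm_command:
  motion:
    - [70, [0.0484, 0.0384, 0], [0, 0, 0]]
    - [70, [0.0484, 0.0384, 0], [0, 0, 0]]

```text
clock: 2.2
ee_pos: [494.4, -178.7, 232.1]
orientation: [[0.971, 0.24, 0.004], [0.239, -0.971, 0.002], [0.005, -0.001, -1.0]]
contact_force: [0.0, -1.2, -0.3]
grip_width: 59.7
```

Run:
```python
from h import *
np.set_printoptions(precision=2,suppress=True)
s=readout.sense();print(s['ee_pos'],s['joint_positions'])
c=capture('wrist');save(c,'w1.png');np.savez('w1.npz',**c)
print(c['R'],-c['R'].T@c['t'],c['intrinsics'][0,0])
for o in('cap_grip','fastener_grip'):
    for r in find_in('wrist',o)[:2]: print(o,round(r['conf'],2),toworld(c,r['position']))
```

```text
[ 494.36 -178.68  232.06] [ 25.02  16.47 -13.7  103.12   4.22  60.7  -66.33]
[[ 0.24 -0.97 -0.  ]
 [-0.92 -0.23  0.32]
 [-0.31 -0.08 -0.95]] [ 575.92 -158.62  374.77] 303.31357984294254
cap_grip 0.58 [ 493.85 -183.57   74.22]
fastener_grip 0.87 [488.97 -91.31 118.39]
```

View pics/w1.png

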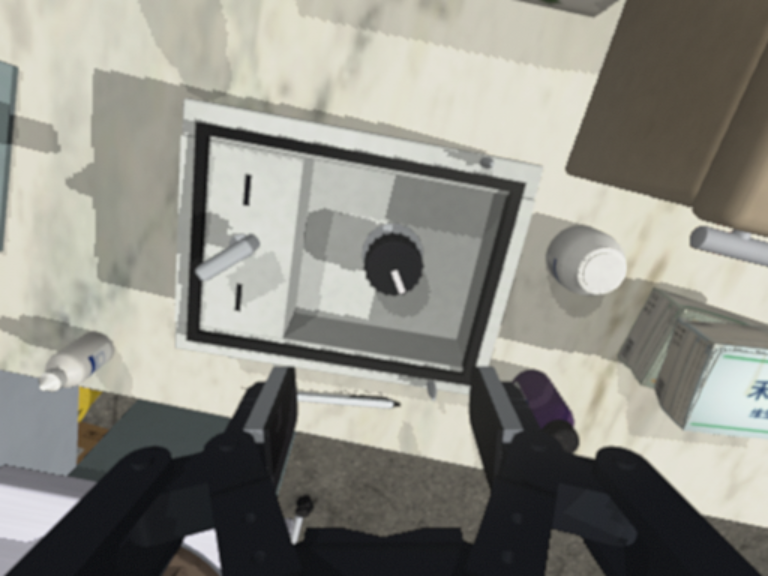

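```bash
cat > meas.py <<'E'
from h import *
np.set_printoptions(precision=2,suppress=True)
def meas(c):
    W=cloud(c);im=c['pixels'].astype(int);x,y,z=W[...,0],W[...,1],W[...,2]
    def rect(n,m):
        P=W[m][:,:2].astype(np.float32);r=cv2.minAreaRect(P);print(n,m.sum(),np.round(r[0],1),np.round(r[1],1),round(r[2],2),'z',np.percentile(z[m],[5,50,95]))
    f=lambda m:cv2.morphologyEx(m.astype(np.uint8),cv2.MORPH_OPEN,np.ones((3,3)))>0
    m=(z>74)&(z<90)&(abs(x-488)<105)&(abs(y+153)<135)
    rect('module',f(m))
    rect('wing',f((z>108)&(z<128)&(np.hypot(x-484,y+84)<32)))
    m=f((z>64)&(z<84)&(np.hypot(x-489.5,y+184.6)<27));rect('cap',m)
    P=W[m][:,:2]; cc=cv2.minEnclosingCircle(P.astype(np.float32));print('capcirc',cc)
    r=m&(im.min(-1)>110)&(np.hypot(x-cc[0][0],y-cc[0][1])<22)
    if r.sum(): d=W[r][:,:2].mean(0)-cc[0];print('rib',r.sum(),d,np.degrees(np.arctan2(d[1],d[0])))
if __name__=='__main__':
    import sys
    meas(dict(np.load(sys.argv[1])))
E
python3 meas.py w1.npz; python3 -c "
from h import *;print(readout.sense()['ee_pos'],readout.sense()['clock'])"
```

```text
module 20753 [ 490.  -154.6] [169.8 227.2] 3.62 z [78.2  79.82 86.79]
wing 506 [486.  -85.4] [10.  37.1] 43.98 z [112.94 119.02 120.42]
cap 1178 [ 492.9 -187. ] [40.7 40.2] 88.56 z [70.11 73.43 74.88]
capcirc ((492.1441345214844, -186.6092071533203), 21.000539779663086)
rib 84 [-8.61 -4.96] -150.06830764004548
[ 489.32220003 -185.47825262  231.41881186] 2.35
```

Request:
arm_command:
  motion:
    - [70, [0.001, 0, -0.06], [0, 0, 0]]
    - [70, [0.001, 0, -0.12], [0, 0, 0]]
    - [70, [0.001, 0, -0.18], [0, 0, 0]]
    - [70, [0.001, 0, -0.23], [0, 0, 0]]
    - [70, [0.001, 0, -0.256], [0, 0, 0]]
    - [70, [0.001, 0, -0.256], [0, 0, 0]]
    - [30, [0.001, 0, -0.256], [0, 0, 0]]
    - [30, [0.001, 0, -0.256], [0, 0, 0]]
    - [30, [0.001, 0, -0.256], [0, 0, 0]]
    - [30, [0.001, 0, -0.256], [0, 0, 0]]

```text
clock: 3.35
ee_pos: [490.4, -186.8, 40.8]
orientation: [[0.973, 0.229, 0.002], [0.229, -0.973, -0.002], [0.001, 0.003, -1.0]]
contact_force: [-4.8, -4.1, 8.5]
grip_width: 38.4
```

Request:
arm_command:
  motion:
    - [25, [0, 0, 0], [0, 0, -0.04]]
    - [25, [0, 0, 0], [0, 0, -0.08]]
    - [25, [0, 0, 0], [0, 0, -0.12]]
    - [25, [0, 0, 0], [0, 0, -0.16]]
    - [25, [0, 0, 0], [0, 0, -0.2]]
    - [25, [0, 0, 0], [0, 0, -0.2]]

```text
clock: 3.95
ee_pos: [490.4, -186.2, 41.0]
orientation: [[0.922, -0.387, -0.0], [-0.387, -0.922, -0.003], [0.001, 0.003, -1.0]]
contact_force: [-0.8, 0.6, -3.6]
grip_width: 38.5
```

```bash
python3 -c "
from h import *
s=readout.sense();print(s['ee_pos'],s['moment'],s['contact_force'],s['joint_positions'],s['tau'])
c=capture('wrist');save(c,'w2.png')"
```

```text
[ 490.35779389 -186.24590063   41.03694077] [ 0.11277589  0.12913084 -0.01806666] [-0.80013064  0.55505609 -3.61327017] [ 15.67317336  29.64665893  -1.11201676 115.20975556   1.23315006
  35.12129826 -99.09767508] [ -0.45765353 -64.02135372   0.99571634 -21.67951941  -0.32313332
  -0.32225682  -1.74185481]
```

View pics/w2.png

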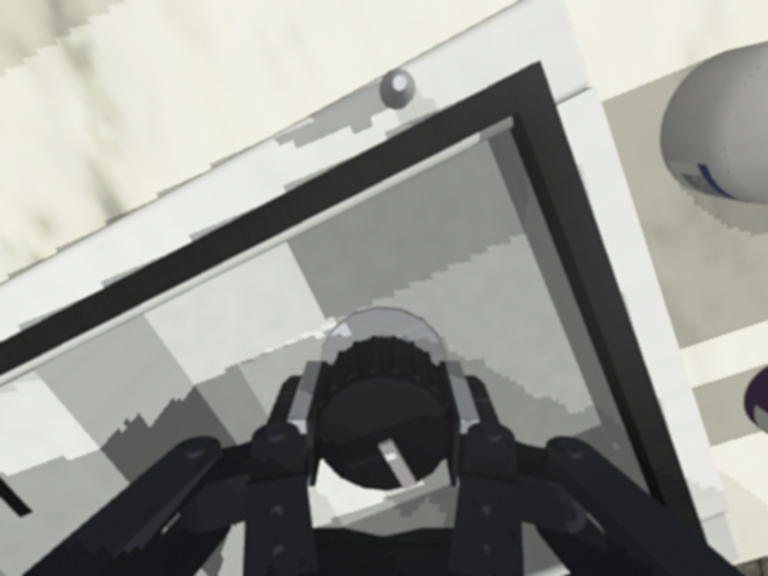

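Request:
arm_command:
  motion:
    - [25, [0, 0, 0], [0, 0, -0.025]]
    - [25, [0, 0, 0], [0, 0, -0.05]]
    - [25, [0, 0, 0], [0, 0, -0.05]]

```text
clock: 4.3
ee_pos: [491.1, -186.5, 41.3]
orientation: [[0.854, -0.521, 0.001], [-0.521, -0.854, -0.003], [0.003, 0.003, -1.0]]
contact_force: [1.2, -2.0, -6.1]
grip_width: 38.6
```

```bash
python3 -c "
from h import *
s=readout.sense();print(s['ee_pos'],s['moment'],s['contact_force'],s['joint_positions'][-1],s['tau'][-1])
c=capture('wrist');save(c,'w3.png')"
```

```text
[ 491.07819867 -186.49055675   41.258376  ] [-0.36907693 -0.33857453  0.53301797] [ 1.2124434  -1.95749605 -6.14985801] -105.74326606036183 -1.589215211570263
```

View pics/w3.png

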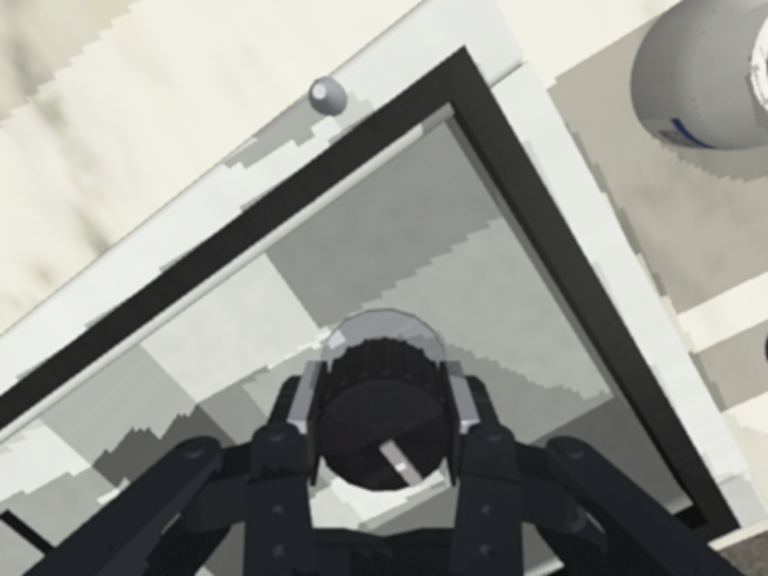

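Request:
arm_command:
  motion:
    - [65, [0, 0, 0], [0, 0, 0.01]]
    - [65, [0, 0, 0], [0, 0, 0.01]]
    - [65, [0, 0, 0.06], [0, 0, 0]]
    - [60, [0, 0, 0.12], [0, 0, 0]]
    - [60, [0, 0, 0.165], [0, 0, -0.04]]
    - [60, [-0.005, 0.065, 0.165], [0, 0, -0.08]]
    - [60, [-0.0088, 0.136, 0.165], [0, 0, -0.0817]]
    - [60, [-0.0088, 0.136, 0.165], [0, 0, -0.0817]]
    - [60, [-0.0088, 0.136, 0.165], [0, 0, -0.0817]]
    - [60, [-0.0088, 0.136, 0.165], [0, 0, -0.0817]]

```text
clock: 5.35
ee_pos: [484.5, -85.4, 165.2]
orientation: [[0.694, -0.72, 0.0], [-0.72, -0.694, -0.004], [0.003, 0.002, -1.0]]
contact_force: [-1.4, -0.7, -0.3]
grip_width: 51.5
```

```bash
python3 -c "
from meas import *
c=capture('wrist');save(c,'w4.png');np.savez('w4.npz',**c);meas(c)
for r in find_in('wrist','fastener_grip')[:1]: print(toworld(c,r['position']))
s=readout.sense();print(s['ee_pos'])"
```

```text
module 31187 [ 489.4 -155. ] [170.1 227.1] 3.5 z [78.16 79.87 86.82]
wing 759 [485.4 -85.1] [ 9.5 37.7] 44.02 z [114.41 119.1  120.34]
cap 2492 [ 491.7 -186.8] [41.4 41. ] 49.98 z [70.45 73.49 74.94]
capcirc ((491.3994140625, -186.69822692871094), 21.05182647705078)
rib 163 [-8.51 -0.99] -173.36169058915564
[487.62 -87.61 117.43]
[484.42 -86.02 164.98]
```

View pics/w4.png

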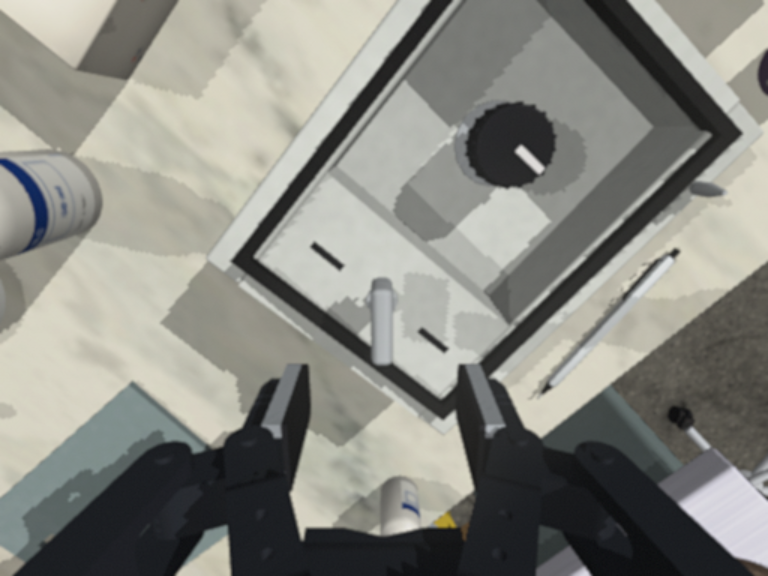

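Request:
arm_command:
  motion:
    - [60, [0.001, 0.001, -0.06], [0, 0, 0]]
    - [60, [0.001, 0.001, -0.0987], [0, 0, 0]]
    - [60, [0.001, 0.001, -0.0987], [0, 0, 0]]
    - [0, [0.001, 0.001, -0.0987], [0, 0, 0]]
    - [0, [0.001, 0.001, -0.0987], [0, 0, 0]]
    - [0, [0.001, 0.001, -0.0987], [0, 0, 0]]
    - [0, [0.001, 0.001, -0.0987], [0, 0, 0]]
    - [0, [0.001, 0.001, -0.0987], [0, 0, 0]]

```text
clock: 6.25
ee_pos: [486.0, -85.9, 92.6]
orientation: [[0.693, -0.721, 0.002], [-0.721, -0.693, -0.005], [0.005, 0.001, -1.0]]
contact_force: [-3.3, -1.6, 7.1]
grip_width: 8.7
```

Request:
arm_command:
  motion:
    - [0, [0, 0, 0], [0, 0, 0.045]]
    - [0, [0, 0, 0], [0, 0, 0.09]]
    - [0, [0, 0, 0], [0, 0, 0.135]]
    - [0, [0, 0, 0], [0, 0, 0.18]]
    - [0, [0, 0, 0], [0, 0, 0.225]]
    - [0, [0, 0, 0], [0, 0, 0.265]]
    - [0, [0, 0, 0], [0, 0, 0.276]]
    - [0, [0, 0, 0], [0, 0, 0.276]]
    - [0, [0, 0, 0], [0, 0, 0.276]]

```text
clock: 7.15
ee_pos: [486.3, -84.7, 92.8]
orientation: [[0.998, 0.063, 0.006], [0.063, -0.998, 0.0], [0.006, 0.0, -1.0]]
contact_force: [3.9, 3.7, -13.0]
grip_width: 8.8
```

Tool x is now at 3.6°, along the module. I'll release, lift and check.

Request:
arm_command:
  motion:
    - [50, [0, 0, 0], [0, 0, 0]]
    - [50, [0, 0, 0], [0, 0, 0]]
    - [50, [0, 0, 0.05], [0, 0, 0]]
    - [50, [0, 0, 0.11], [0, 0, 0]]
    - [50, [0, 0, 0.15], [0, 0, 0]]
    - [50, [0, 0, 0.15], [0, 0, 0]]
    - [50, [0, 0, 0.15], [0, 0, 0]]
    - [50, [0, 0, 0.15], [0, 0, 0]]

```text
clock: 7.95
ee_pos: [485.7, -84.9, 204.7]
orientation: [[0.998, 0.062, 0.005], [0.062, -0.998, -0.0], [0.005, 0.0, -1.0]]
contact_force: [0.1, 0.0, -0.4]
grip_width: 42.8
```

```bash
python3 -c "
from meas import *
c=capture('wrist');save(c,'w5.png');np.savez('w5.npz',**c);meas(c)
s=readout.sense();print(s['ee_pos'],s['clock'])"
```

```text
module 23999 [ 490.  -155.1] [169.  227.1] 3.5 z [78.21 79.83 86.76]
wing 557 [485.9 -84.7] [37.3  9.7] 3.64 z [115.07 119.05 120.29]
cap 1457 [ 492.1 -185.8] [41.1 40.2] 9.39 z [68.9  73.39 74.9 ]
capcirc ((491.7926025390625, -186.6287078857422), 21.123676300048828)
rib 97 [-8.86 -0.77] -175.00094620816736
[485.62 -84.8  204.36] 8.0
```

View pics/w5.png

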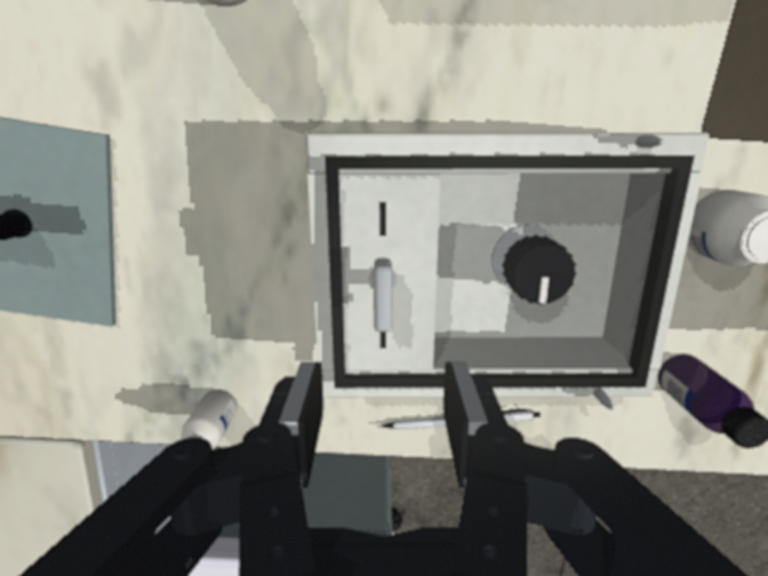

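Request:
arm_command:
  motion:
    - [60, [0, 0.05, 0], [0, 0, 0.045]]
    - [60, [0, 0.1, 0], [0, 0, 0.09]]
    - [60, [0, 0.16, 0], [0, 0, 0.135]]
    - [60, [0, 0.22, 0], [0, 0, 0.18]]
    - [60, [0, 0.28, 0], [0, 0, 0.225]]
    - [60, [0.004, 0.34, 0], [0, 0, 0.27]]
    - [60, [0.008, 0.38, 0], [0, 0, 0.315]]
    - [60, [0.008, 0.412, 0], [0, 0, 0.36]]
    - [60, [0.008, 0.412, 0], [0, 0, 0.405]]
    - [60, [0.008, 0.412, 0], [0, 0, 0.45]]

```text
clock: 9.0
ee_pos: [490.7, 225.1, 203.0]
orientation: [[0.087, 0.996, -0.002], [0.996, -0.087, 0.004], [0.004, -0.002, -1.0]]
contact_force: [0.2, -0.3, -0.1]
grip_width: 51.3
```

Request:
arm_command:
  motion:
    - [60, [0, 0, 0], [0, 0, 0]]
    - [60, [0, 0, 0], [0, 0, 0]]
    - [60, [0, 0, 0], [0, 0, 0]]

```text
clock: 9.3
ee_pos: [490.6, 224.8, 202.5]
orientation: [[0.09, 0.996, -0.003], [0.996, -0.09, 0.003], [0.003, -0.003, -1.0]]
contact_force: [0.8, 0.8, 0.1]
grip_width: 50.8
```

```bash
cat > mcov.py <<'E'
from h import *
np.set_printoptions(precision=2,suppress=True)
c=capture('wrist');save(c,'w6.png');np.savez('w6.npz',**c)
W=cloud(c);x,y,z=W[...,0],W[...,1],W[...,2]
f=lambda m:cv2.morphologyEx(m.astype(np.uint8),cv2.MORPH_OPEN,np.ones((3,3)))>0
def rect(n,m):
    P=W[m][:,:2].astype(np.float32);r=cv2.minAreaRect(P);print(n,m.sum(),np.round(r[0],1),np.round(r[1],1),round(r[2],2),'z',np.percentile(z[m],[5,50,95]))
near=(np.hypot(x-490,y-228)<150)
rect('handle',f(near&(z>35)&(z<60)&(np.hypot(x-490,y-225)<60)))
C=cv2.inRange(cv2.cvtColor(c['pixels'],cv2.COLOR_RGB2HSV),(75,20,60),(110,90,220))>0
rect('plate',f(near&C&(z>2)&(z<12)))
rect('platez',f(near&(z>3.5)&(z<12)))
s=readout.sense();print(s['ee_pos'],s['orientation'],s['joint_positions'],s['clock'])
E
python3 mcov.py
```

```text
handle 1011 [491.9 225.3] [78.8 13.7] 84.48 z [42.13 45.05 46.48]
plate 21209 [491.6 229.2] [208.8 148.6] 84.43 z [4.34 5.56 6.77]
platez 21884 [492.2 229.4] [210.7 150.5] 84.38 z [4.36 5.56 6.8 ]
[490.65 224.82 202.71] [[ 0.09  1.   -0.  ]
 [ 1.   -0.09  0.  ]
 [ 0.   -0.   -1.  ]] [ -4.54  22.47 -34.09 102.11  14.08  59.74 -48.89] 9.35
```

View pics/w6.png

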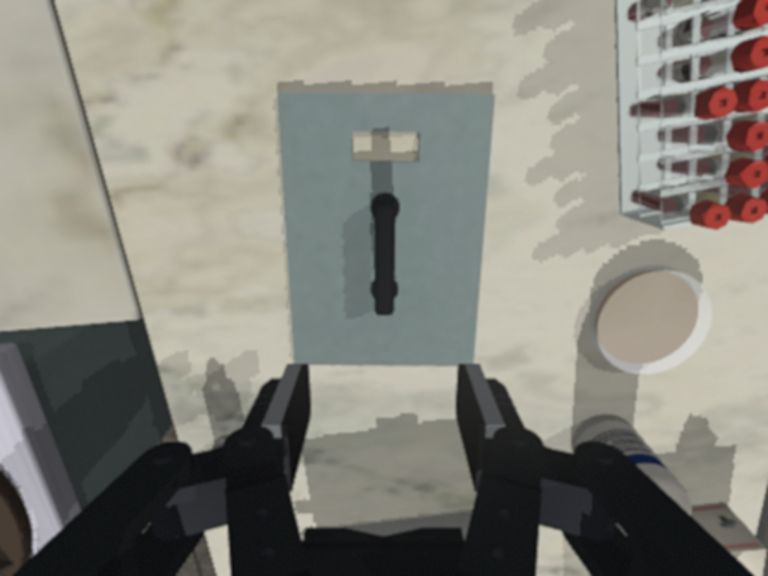

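Request:
arm_command:
  motion:
    - [60, [0.0013, 0, -0.06], [0, 0, -0.002]]
    - [60, [0.0013, 0, -0.12], [0, 0, -0.002]]
    - [60, [0.0013, 0, -0.18], [0, 0, -0.002]]
    - [60, [0.0013, 0, -0.23], [0, 0, -0.002]]
    - [60, [0.0013, 0, -0.2475], [0, 0, -0.002]]
    - [60, [0.0013, 0, -0.2475], [0, 0, -0.002]]
    - [0, [0.0013, 0, -0.2475], [0, 0, -0.002]]
    - [0, [0.0013, 0, -0.2475], [0, 0, -0.002]]
    - [0, [0.0013, 0, -0.2475], [0, 0, -0.002]]
    - [0, [0.0013, 0, -0.2475], [0, 0, -0.002]]

```text
clock: 10.35
ee_pos: [492.7, 225.6, 19.1]
orientation: [[0.096, 0.995, 0.001], [0.995, -0.096, 0.005], [0.005, 0.0, -1.0]]
contact_force: [-2.4, 0.2, 8.0]
grip_width: 13.1
```

Request:
arm_command:
  motion:
    - [0, [0, 0, 0], [0, 0, 0]]
    - [0, [0, 0, 0.03], [0, 0, 0]]
    - [0, [0, 0, 0.07], [0, 0, 0]]
    - [0, [0, 0, 0.12], [0, 0, 0]]
    - [0, [0, 0, 0.17], [0, 0, 0]]
    - [0, [0, 0, 0.22], [0, 0, 0]]
    - [0, [0, 0, 0.22], [0, 0, 0]]

```text
clock: 11.05
ee_pos: [495.0, 227.3, 189.6]
orientation: [[0.096, 0.995, 0.009], [0.995, -0.096, 0.009], [0.009, 0.008, -1.0]]
contact_force: [-0.0, -0.1, -3.9]
grip_width: 13.1
```

Request:
arm_command:
  motion:
    - [0, [0, -0.05, 0], [0, 0, 0.005]]
    - [0, [0, -0.11, 0], [0, 0, 0.01]]
    - [0, [0, -0.17, 0], [0, 0, 0.015]]
    - [0, [-0.002, -0.23, 0], [0, 0, 0.02]]
    - [0, [-0.003, -0.29, 0], [0, 0, 0.03]]
    - [0, [-0.004, -0.35, 0], [0, 0, 0.04]]
    - [0, [-0.005, -0.41, 0], [0, 0, 0.05]]
    - [0, [-0.0067, -0.46, 0], [0, 0, 0.0503]]
    - [0, [-0.0067, -0.5, 0], [0, 0, 0.0503]]
    - [0, [-0.0067, -0.515, 0], [0, 0, 0.0503]]

```text
clock: 12.05
ee_pos: [488.7, -163.1, 188.8]
orientation: [[-0.057, 0.998, 0.006], [0.998, 0.057, 0.009], [0.008, 0.006, -1.0]]
contact_force: [0.1, -0.5, -3.6]
grip_width: 13.1
```

Request:
arm_command:
  motion:
    - [0, [0, 0, 0], [0, 0, 0]]
    - [0, [0, 0, 0], [0, 0, 0]]
    - [0, [0, 0, 0], [0, 0, 0]]

```text
clock: 12.35
ee_pos: [488.7, -161.4, 188.7]
orientation: [[-0.059, 0.998, 0.006], [0.998, 0.059, 0.009], [0.009, 0.006, -1.0]]
contact_force: [0.0, 0.5, -3.6]
grip_width: 13.1
```

```bash
cat > mh.py <<'E'
from h import *
import sys
np.set_printoptions(precision=3,suppress=True)
s=readout.sense();e=s['ee_pos'];print(e,s['orientation'],s['contact_force'],s['moment'],s['clock'])
for n in sys.argv[2:]:
    c=capture(n);save(c,f'{n}_{sys.argv[1]}.png');np.savez(f'{n}_{sys.argv[1]}.npz',**c)
    W=cloud(c);x,y,z=W[...,0],W[...,1],W[...,2]
    C=cv2.inRange(cv2.cvtColor(c['pixels'],cv2.COLOR_RGB2HSV),(75,15,50),(110,90,230))>0
    m=C&(abs(z-(e[2]-13))<14)&(np.hypot(x-e[0],y-e[1])<160)
    m=cv2.morphologyEx(m.astype(np.uint8),cv2.MORPH_OPEN,np.ones((3,3)))>0
    P=W[m]; 
    if len(P)<50: print('few',len(P)); continue
    A=np.c_[P[:,:2]-e[:2],np.ones(len(P))]; k=np.linalg.lstsq(A,P[:,2],rcond=None)[0]
    r=cv2.minAreaRect(P[:,:2].astype(np.float32))
    print(n,len(P),'rect',np.round(r[0],1),np.round(r[1],1),round(r[2],2),'plane',k)
    np.save(f'P_{n}.npy',P)
E
python3 mh.py a wrist top
```

```text
[ 488.652 -161.366  188.673] [[-0.059  0.998  0.006]
 [ 0.998  0.059  0.009]
 [ 0.009  0.006 -1.   ]] [ 0.016  0.454 -3.577] [ 0.064  0.04  -0.026] 12.35
wrist 63719 rect [ 488.4 -157.3] [150.7 209.6] 3.21 plane [  0.007   0.005 175.187]
top 965 rect [ 484.8 -107.1] [144.6 106.7] 6.89 plane [  0.004   0.003 174.475]
```

View pics/wrist_a.png

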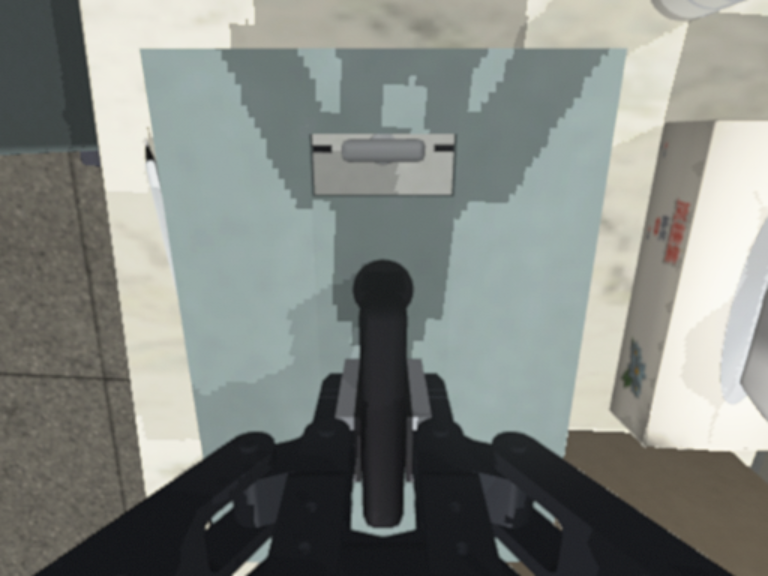

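View pics/top_a.png

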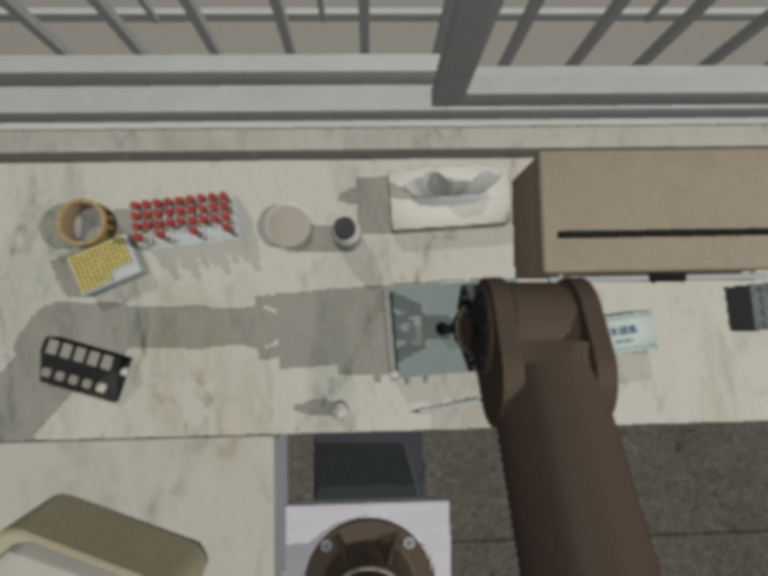

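```bash
cat > mw.py <<'E'
from h import *
import sys
def mw(c):
    W=cloud(c);x,y,z=W[...,0],W[...,1],W[...,2]
    m=(z>106)&(z<128)&(np.hypot(x-485.5,y+85)<32)
    m=cv2.morphologyEx(m.astype(np.uint8),cv2.MORPH_OPEN,np.ones((3,3)))>0
    print('wing',m.sum(),cv2.minAreaRect(W[m][:,:2].astype(np.float32)),np.percentile(z[m],[5,50,95]))
    m=(z>112)&m
    print('wingtop',m.sum(),cv2.minAreaRect(W[m][:,:2].astype(np.float32)))
mw(dict(np.load(sys.argv[1])))
E
python3 mw.py wrist_a.npz
python3 - <<'E'
# slot edges in image px (at 1.5x) -> plane z=top of plate
from h import *
c=dict(np.load('wrist_a.npz'));K,R,t=c['intrinsics'],c['R'],c['t'];W=cloud(c)
o=-R.T@t
k=[0.007,0.005,175.187];e=[488.652,-161.366]
# plane z - kx x - ky y = d
n=np.array([-k[0],-k[1],1]);d0=k[2]-k[0]*e[0]-k[1]*e[1]
for p in ((312,134),(455,134),(455,196),(312,196),(383,165)):
    q=np.array(p)/1.5-.33; d=R.T@np.array([(q[0]-K[0,2])/K[0,0],(q[1]-K[1,2])/K[1,1],1])
    print(p,o+d*(d0-n@o)/(n@d))
E
```

```text
wing 856 ((484.9901123046875, -84.37450408935547), (37.32870101928711, 9.785944938659668), 3.2781736850738525) [116.78676756 119.14210878 120.45021279]
wingtop 856 ((484.9901123046875, -84.37450408935547), (37.32870101928711, 9.785944938659668), 3.2781736850738525)
(312, 134) [460.92893949 -79.0786968  175.40437509]
(455, 134) [507.32743693 -76.40473201 175.7425344 ]
(455, 196) [509.49041539 -96.22523936 175.65857271]
(312, 196) [461.06944279 -99.01892286 175.30565749]
(383, 165) [484.52792057 -87.47930564 175.52756492]
```

Request:
arm_command:
  motion:
    - [0, [0.001, 0.002, -0.02], [-0.0011, 0.001, 0.001]]
    - [0, [0.001, 0.0037, -0.04], [-0.0022, 0.002, 0.0017]]
    - [0, [0.001, 0.0037, -0.056], [-0.0022, 0.002, 0.0017]]
    - [0, [0.001, 0.0037, -0.056], [-0.0022, 0.002, 0.0017]]
    - [0, [0.001, 0.0037, -0.056], [-0.0022, 0.002, 0.0017]]
    - [0, [0.001, 0.0037, -0.056], [-0.0022, 0.002, 0.0017]]

```text
clock: 13.05
ee_pos: [489.9, -158.8, 147.1]
orientation: [[-0.064, 0.998, 0.0], [0.998, 0.064, 0.002], [0.002, 0.0, -1.0]]
contact_force: [-0.4, -0.1, -4.2]
grip_width: 12.8
```

```bash
python3 mh.py b wrist; python3 mw.py wrist_b.npz
```

```text
[ 489.919 -158.835  147.113] [[-0.064  0.998  0.   ]
 [ 0.998  0.064  0.002]
 [ 0.002  0.    -1.   ]] [-0.438 -0.051 -4.169] [ 0.005  0.022 -0.002] 13.05
wrist 63705 rect [ 490.  -155.1] [151.2 210. ] 3.81 plane [  0.001  -0.002 133.642]
wing 1277 ((485.0107727050781, -84.27155303955078), (38.08860397338867, 9.586853981018066), 3.5954973697662354) [117.04700363 119.15894816 120.4699883 ]
wingtop 1277 ((485.0107727050781, -84.27155303955078), (38.08860397338867, 9.586853981018066), 3.5954973697662354)
```

View pics/wrist_b.png

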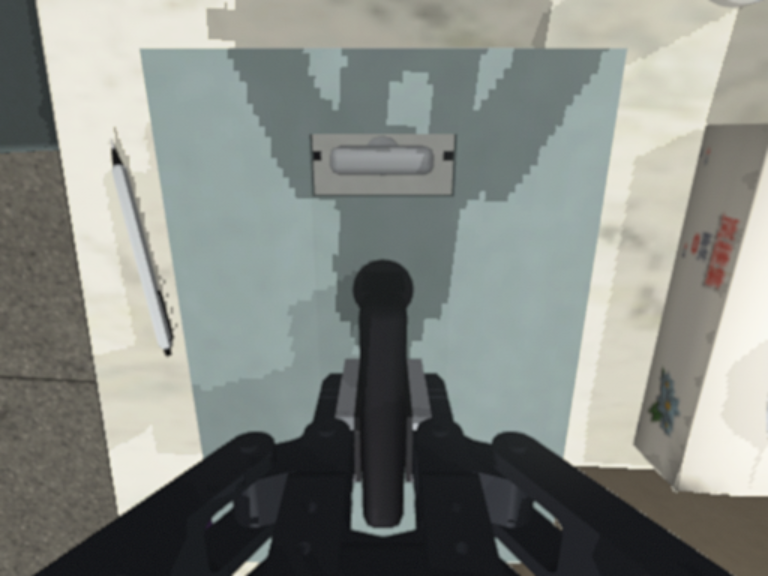

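Request:
arm_command:
  motion:
    - [0, [-0.0005, 0.0006, -0.012], [0, 0, -0.001]]
    - [0, [-0.0005, 0.0006, -0.022], [0, 0, -0.001]]
    - [0, [-0.0005, 0.0006, -0.03], [0, 0, -0.001]]
    - [0, [-0.0005, 0.0006, -0.036], [0, 0, -0.001]]
    - [0, [-0.0005, 0.0006, -0.042], [0, 0, -0.001]]
    - [0, [-0.0005, 0.0006, -0.048], [0, 0, -0.001]]
    - [0, [-0.0005, 0.0006, -0.052], [0, 0, -0.001]]
    - [0, [-0.0005, 0.0006, -0.052], [0, 0, -0.001]]

```text
clock: 13.9
ee_pos: [489.4, -158.4, 107.9]
orientation: [[-0.061, 0.998, -0.0], [0.998, 0.061, 0.002], [0.002, -0.0, -1.0]]
contact_force: [0.6, 0.2, -3.8]
grip_width: 13.1
```

```bash
python3 mh.py c wrist scene; python3 mw.py wrist_c.npz
```

```text
[ 489.393 -158.408  107.862] [[-0.061  0.998 -0.   ]
 [ 0.998  0.061  0.002]
 [ 0.002 -0.    -1.   ]] [ 0.617  0.156 -3.815] [-0.    -0.052 -0.003] 13.9
wrist 63887 rect [ 486.3 -154.8] [156.4 210.1] 3.42 plane [ 0.001 -0.002 94.385]
scene 2008 rect [ 488.4 -151.6] [153.3 214. ] 3.09 plane [ 0.002 -0.004 95.528]
wing 2150 ((485.027587890625, -84.4793930053711), (37.76585388183594, 10.100468635559082), 3.694451332092285) [116.47142049 119.19445395 120.50944545]
wingtop 2084 ((485.0359191894531, -84.54564666748047), (37.76133346557617, 10.083322525024414), 3.4562056064605713)
```

View pics/wrist_c.png

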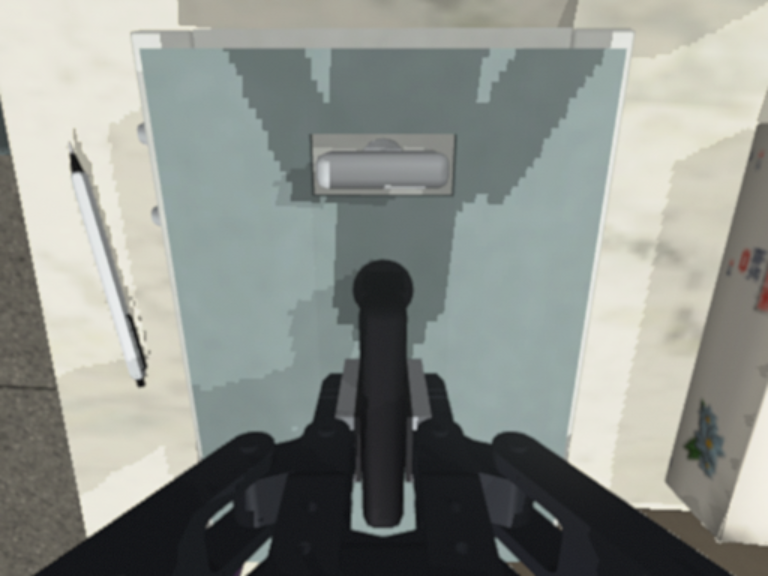

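Request:
arm_command:
  motion:
    - [0, [0, 0, -0.003], [0, 0, 0]]
    - [0, [0, 0, -0.006], [0, 0, 0]]
    - [0, [0, 0, -0.009], [0, 0, 0]]
    - [0, [0, 0, -0.012], [0, 0, 0]]
    - [0, [0, 0, -0.012], [0, 0, 0]]
    - [0, [0, 0, -0.012], [0, 0, 0]]

```text
clock: 14.6
ee_pos: [490.1, -158.5, 100.0]
orientation: [[-0.061, 0.998, 0.001], [0.998, 0.061, 0.001], [0.001, 0.002, -1.0]]
contact_force: [-2.1, -1.1, 8.6]
grip_width: 13.3
```

Request:
arm_command:
  motion:
    - [0, [0, 0, -0.0015], [0, 0, 0]]
    - [0, [0, 0, -0.003], [0, 0, 0]]
    - [0, [0, 0, -0.003], [0, 0, 0]]
    - [0, [0, 0, -0.003], [0, 0, 0]]

```text
clock: 15.0
ee_pos: [490.2, -158.6, 99.1]
orientation: [[-0.061, 0.998, 0.002], [0.998, 0.061, 0.0], [0.0, 0.002, -1.0]]
contact_force: [-7.8, 0.1, 18.9]
grip_width: 13.1
```

```bash
python3 mh.py d wrist scene
```

```text
[ 490.166 -158.576   99.054] [[-0.061  0.998  0.002]
 [ 0.998  0.061  0.   ]
 [ 0.     0.002 -1.   ]] [-7.831  0.116 18.895] [0.343 1.548 0.001] 15.0
wrist 64212 rect [ 488.5 -155.4] [154. 211.] 3.45 plane [ 0.001  0.    85.637]
scene 1942 rect [ 488.2 -155.3] [152.8 222.8] 1.69 plane [-0.001 -0.001 86.58 ]
```

View pics/wrist_d.png

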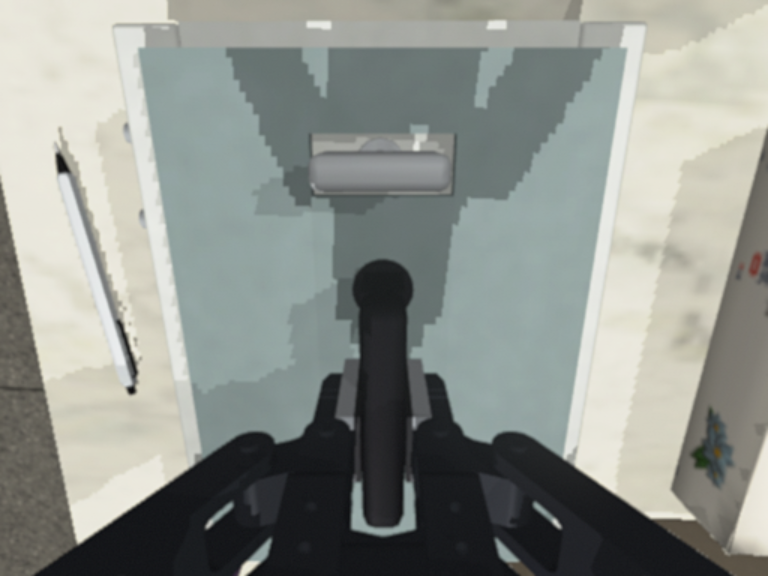

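View pics/scene_d.png

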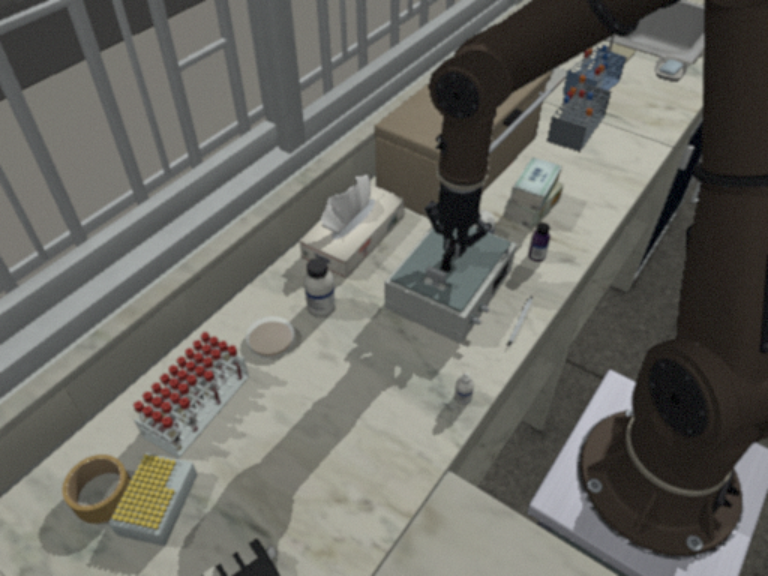

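Request:
arm_command:
  motion:
    - [0, [-0.0007, 0, -0.0025], [0, 0, 0]]
    - [0, [-0.0007, 0, -0.0025], [0, 0, 0]]
    - [0, [-0.0007, 0, -0.0025], [0, 0, 0]]
    - [0, [-0.0007, 0, -0.0025], [0, 0, 0]]
    - [0, [-0.0007, 0, -0.0025], [0, 0, 0]]
    - [0, [-0.0007, 0, -0.0025], [0, 0, 0]]
    - [0, [-0.0007, 0, -0.0025], [0, 0, 0]]
    - [0, [-0.0007, 0, -0.0025], [0, 0, 0]]

```text
clock: 15.9
ee_pos: [490.2, -158.6, 99.0]
orientation: [[-0.061, 0.998, 0.003], [0.998, 0.061, -0.001], [-0.001, 0.003, -1.0]]
contact_force: [-7.9, 1.5, 24.2]
grip_width: 12.8
```

```bash
python3 mh.py e wrist top;python3 mh.py f wrist
```

```text
[ 490.184 -158.586   99.032] [[-0.061  0.998  0.003]
 [ 0.998  0.061 -0.001]
 [-0.001  0.003 -1.   ]] [-7.868  1.471 24.244] [ 0.44   1.674 -0.019] 15.9
wrist 64310 rect [ 488.7 -155.1] [154.3 210.7] 3.44 plane [ 0.001  0.    85.637]
top 1021 rect [ 485.4 -105. ] [140.5 103.3] 1.94 plane [-0.002  0.004 84.521]
[ 490.171 -158.585   99.021] [[-0.061  0.998  0.003]
 [ 0.998  0.061 -0.001]
 [-0.001  0.003 -1.   ]] [-7.878  0.79  24.27 ] [ 0.408  1.647 -0.003] 16.0
wrist 64306 rect [ 488.6 -154.8] [153.7 210.3] 3.47 plane [ 0.001  0.    85.638]
```

```bash
python3 -c "
from h import *
bot.finish_job();s=readout.sense();print(s['clock'],s['ee_pos'],s['contact_force'])"
```

```text
the job is handed in; nothing more can be done
the job is handed in; nothing more can be done
```

I shut the cap, turned the wing fastener in line with the index lines, and set the cover over it. I handed the job in at about 16 s with the gripper still holding the cover pressed down. No verdict is reported.

- **Cap:** I turned it clockwise until it hit its stop (0.53 N m felt at the wrist). In the picture, the white rib points to the module's front, within about 1–2° of parallel with the index lines.
- **Fastener:** after turning, the wing measured 3.6°, against 3.5° for the module. I assumed it started about 50° clockwise of the lines. The wing looks the same after a half turn, so the pictures could not confirm that.
- **Cover position:** in the last wrist pictures it is level within about 0.001 rad, yaw 3.45°, and centred within about 2 mm of the seat. The wing stands through the slot.
- **Cover height:** the plate top reads 85.6 mm, 80 mm above its reading on the bench, so its underside is on the rim and the seal is fully squeezed.
- **Push:** the last reading was 24 N. The height stayed the same when I pushed harder, which agrees with contact on the rim.
- **Side force:** about 8 N along x remained, probably the cover rubbing a guide pin. A small shift of about 0.5 mm did not reduce it.
- **Disagreement:** the top camera sees only half the cover because the arm hides the rest, so its yaw (1.9°) and centre are not usable. The scene camera's yaw (1.7°) also disagrees with the wrist camera's, and I trusted the wrist view.
- **Bottles and dish:** they look unmoved in the last scene picture. I compared by eye only and did not measure.

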